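Clamp a power module in a draw-up test fixture

ROBOT

A 6-joint arm with a two-finger parallel gripper is mounted at the origin on the work surface. World frame = base frame: x ahead of the robot, y to its left, z up, the work surface at z = 0. Lengths are in m, angles in degrees, forces in N, time in s.
With the tool pointing down it reaches from about 0.375 to 0.9 m from the base axis. Payload 3.1 kg.
Tool frame: the origin (TCP) lies on the centre line of the jaws, within the pads' length; the fingertips stand 14 mm ahead of it and the grasp point (between the pads) lies 5 mm behind it; z points along the fingers, y is the direction in which the jaws open and shut (so a half turn about z gives the same grasp; the last joint's range is limited). The gripper opens to 87 mm and grips with 3 to 60 N. Pads are 19 mm wide; open, the fingers measure 117 mm over their backs; the gripper's body (75 mm by 190 mm) begins 51 mm behind the grasp point.
Start: joints at [57.955, 30.224, 82.088, -0, 67.689, -10.227], TCP at [0.232, 0.58, 0.237] pointing down, gripper open.
Joint ranges: [-176.69, 176.69], [-43.24, 126.21], [12.49, 139.97], [-82, 262], [0, 151.66], [-163.58, 163.58]. Speed limits (degrees/s): [159.86, 159.86, 180, 180, 180, 180].

INTERFACE

Orientations are given as [roll, pitch, yaw] about the fixed x, y, z axes, in that order (R = Rz(yaw) Ry(pitch) Rx(roll)).
In Python, from plant import arm gives the robot as it stands.
- The arm moves only by the tool jog_arm, never from a script. Its argument "targets" is a list of rows, each a list of 7 numbers: the turn, a rotation vector about the world's x, y, z in rad, then the shift along the world's x, y, z in cm, then the opening, from 0 (shut) to 1 (fully open). In form: [[wx, wy, wz, x, y, z, fingers], ...]. A call has 1 to 5 rows; each row shifts and turns the commanded pose from where the row before left it; what a row does not reach is not made up. A row lasts 1/8 s, in which the tool goes at most 62.5 mm and 10.7 degrees, less where a joint would pass 70% of its speed; a pose out of reach is approached as far as the arm can. A call with a gripper value outside its range is refused whole. The fingers move at their own pace and stop on an object; the grip force is fixed at half the most. Time passes only in rows, so rows that do not move let the fingers close. It gives the time, the measured TCP pose, the force and the opening at its end, in the units of the state.
- arm.observe(): the state, without advancing time (a new reading comes with each control period).
- arm.capture(name): name is "scene" or "top" or "wrist"; returns a dict with "image" (400x640x3 uint8, red, green, blue), "range_z" (400x640 float32, m along the optical axis (not along the pixel's ray), 0 where there is no reading), "intrinsics" (3x3 intrinsics, pixels), "k1" (the pictures are not rectified: a ray, as slopes to the right and down, at radius r is drawn at 1 + k1 r^2 times it, then the intrinsics apply), "R" (3x3) and "t" (3): a world point X has camera coordinates R X + t. Camera axes: x right, y down, z forward; pixel columns grow to the right and rows downward; lengths in m; the calibration is good to about 2 mm. A picture is of the moment at which its call begins.
- arm.hand_in(): hands the job in, once; it reports no verdict.
The state is a dict: "time": time; "qpos": joint angles; "dq": joint speeds; "joint_efforts": joint torques, N m; "ee_pos": TCP position; "tcp_rot": TCP orientation; "ft_force": force on the tool from outside, world axes, zero at the start; "wrist_torque": the same for the moment, N m; "width": opening from 0.0 (shut) to 1.0 (fully open).
Only numpy, scipy, OpenCV 4.12 (cv2) and the standard library are available. Lean on these libraries where they do the work, as an engineer would, in place of code of your own. Each camera call takes 0.05 s, during which the arm holds its last target.

TASK

Push the black power module gently along its channel until it is fully home against the end stop, under the yellow anvil. Then turn the red handwheel anticlockwise until the rising carriage has clamped the module tight against the anvil, letting your hand rise with the wheel as its stem comes out: do not force the wheel down or up on its stem, and do not overtighten. Let go, leaving the module home and clamped and the things around the fixture where they are.

Things in the scene. Friction and masses are not known exactly. Their poses are not given: they have to be found in the camera images.
- fixture: Fixed clamp fixture: aluminium base plate 235 x 130 x 12 mm with a grey housing 50 x 80 mm, 115 mm high, that guides a vertical steel stem. Origin on the table on the stem's axis; +x points away from the loading side (the way the module is pushed home), z up.
- module: Loose black power module 90 x 50 x 16 mm, about 0.35 kg, in the channel. Origin centre of underside, +x to the stop. Blue grip rib 30 x 12 x 14 mm on top at x = -27 mm. Flat front face at x = -45 mm, free to push on. Starts 15 to 35 mm short of the stop; home: x = -75 mm in the fixture's frame, far face on the stop. Slides at 2 to 6 N; 10 N is ample, 25 N on the stop too much.
- stop: Dark steel end stop in the fixture, fixed, 50 mm wide; its face is at x = -30 mm in its own frame, which coincides with the fixture's.
- anvil: Fixed yellow anvil over the channel, its top 28 mm above the origin, with a springy black pad under it, 55 x 60 mm, x = -80 to -25 mm. Origin on the stem's axis at the height of the pad's nominal underside, 7 to 10 mm above the module's top at the start; the pad really sits up to 3 mm higher or lower, which the pose does not show.
- wheel_grip (a point): Centre of the red handwheel on the stem's axis: solid wheel 60 mm in diameter, rim 14 mm high (7 mm above and below this point), with a white index mark; z up. Starts 154 mm above the table. Nothing beside it; the brass gland ends 22 mm below its underside. Can be gripped across its rim from above.
- wheel (a joint): Angle of the handwheel, rad, 0 at the start, growing anticlockwise seen from above, up to 6. Drag 0.1 N m. Once the module meets the pad the clamping force grows by about 200 N per rad, and each 10 N adds 0.035 N m of torque. Tight is 35 to 80 N (0.12 to 0.28 N m over the free turning torque); aim at 0.2 over it, as felt with the hand at rest. Let go, the wheel eases back to about 20 N and holds.
- carriage (a joint): Height that the carriage, stem and wheel have risen, m, 0 at the start: 3.5 mm for each radian of the wheel (22 mm a turn).
- wheel_float (a joint): Springy float of the wheel up (+) or down (-) along its stem, m; about 0 when the hand follows the stem. The spring is 3.5 N per mm; the wheel must not be forced more than 3 mm (10 N) up or down.
- spool: Bystander: red spool of solder, 54 mm in diameter, 36 mm tall, origin at the centre of its underside. Leave alone.
- dropper: Bystander: small green bottle, 40 mm in diameter, 85 mm tall, origin at the centre of its underside. Leave alone.
- tray: Bystander: black open tray 130 x 90 x 30 mm, origin at the centre of its underside. Leave alone.
- channel (a point): Middle of the floor of the steel channel that hangs on the stem (carriage): x = -100 mm in the fixture's frame, 45 mm above the table at the start. Channel 160 mm long along the fixture's x, floor 53 mm wide between two rails 8 mm tall, open at the front. Channel, stem and wheel rise together.
There are look-alikes about, which are no part of the job. Leave any purple or turquoise look-alike of the module alone.

How it is judged (in metres and radians):
On the way, in this order (a step that is already met when the one before it is completed fails the run):
1. the module is pushed fully home against the stop, before it is clamped (x of module in the frame of fixture above -0.077 m and contact force between module and anvil below 1 N), for 0.2 s.
2. the wheel has raised the carriage until the module is tight against the anvil (contact force between module and anvil above 35 N and value of joint carriage above 0.003 m), for 0.2 s.
At the end, for the whole second after the job is handed in: The module is home (within 2.5 mm of the stop), still clamped between the raised carriage and the anvil with at least 8 N, at rest, and the hand is off (x of module in the frame of fixture above -0.0775 m and contact force between module and anvil above 8 N and value of joint carriage above 0.003 m and linear speed of module below 0.01 m/s); the robot touches nothing.
It fails at once if the module is crushed: more than 90 N against the anvil (contact force between module and anvil above 90 N).
It fails at once if the module is rammed into the stop with more than 25 N (contact force between module and stop above 25 N).
It fails at once if the wheel is forced down on its stem by more than 3 mm of its spring (10 N) (value of joint wheel_float below -0.003 m).
It fails at once if the wheel is pulled up on its stem by more than 3 mm of its spring (10 N) (value of joint wheel_float above 0.003 m).
It fails at once if a bystander is moved by more than 15 mm (distance of any of spool, dropper, tray from where it was at the start of the episode above 0.015 m).
It also fails if it takes over 72 s, if anything falls off the work surface, if the arm or the gripper's body presses on something with over 40 N, if the wrist force passes 120 N, or if a joint passes its speed limit or range.

## Working session

There is one attempt and no reset: what is moved stays moved. The work goes in short steps, Python scripts to look and compute and a tool call to move; the robot and the scene stay as the last step left them, time stands still between calls to the robot, and variables do not carry over. Pictures are saved under pics/ and viewed, and the job is handed in when it is done.

Besides the shell and the picture viewer there is one more tool, called after ">>>" as name(argument=value, ...), one argument or row to a line, values as JSON. jog_arm: Moves the arm, as the interface text tells. Its arguments: {"type":"object","properties":{"targets":{"type":"array"}},"required":["targets"]}

```bash
ls; mkdir -p pics; python3 - <<'E'
from plant import arm
import cv2,numpy as np
print(arm.observe())
for n in ["scene","top","wrist"]:
    c=arm.capture(n); cv2.imwrite(f"pics/{n}0.png",c["image"][:,:,::-1]); np.savez(f"{n}0.npz",**c)
    print(n,c["intrinsics"].tolist(),c["k1"],c["R"].tolist(),c["t"])
E
```

```text
pics
{'time': 0.0, 'qpos': array([ 5.79558828e+01,  3.02774331e+01,  8.21560431e+01, -1.01358607e-03,
        6.76868980e+01, -1.02276934e+01]), 'dq': array([-0.0355799 , -0.00588455, -0.09390743,  0.00531141, -0.00536223,
       -0.13337324]), 'joint_efforts': array([-1.55751128e-03, -4.40050256e+01, -1.76586199e+01,  6.32878882e-02,
        5.83287387e-02, -1.55605203e-04]), 'ee_pos': array([0.23188125, 0.57965169, 0.23558992]), 'tcp_rot': array([-1.79881372e+02, -2.04516953e-02,  1.58183941e+02]), 'ft_force': array([ 0.68418082,  0.45802286, -0.36651728]), 'wrist_torque': array([-0.01378459,  0.05450092,  0.02071981]), 'width': 0.9991089121172978}
scene [[520.2908245068111, 0.0, 315.99131323763754], [0.0, 520.2908245068111, 199.7434522584727], [0.0, 0.0, 1.0]] 0.0542407696754299 [[0.8315700981747836, 0.5552473697346973, 0.013839444507671099], [0.36973723734807673, -0.5348019123440252, -0.7597902933516495], [-0.4144702005449759, 0.6369358468133772, -0.6500209072824761]] [-0.47553139 -0.11991435  1.45985294]
top [[454.3108072666607, 0.0, 308.7443033909955], [0.0, 454.3108072666607, 201.0237607455027], [0.0, 0.0, 1.0]] -0.12456503490277059 [[0.02488138622777596, -0.9996882729414346, 0.002067259721605046], [-0.9975843192727532, -0.02496307395876537, -0.0648256961370038], [0.06485709337074994, -0.00044931269906813, -0.9978944611318354]] [-0.03989101  0.60190177  1.08362732]
wrist [[284.630498262698, 0.0, 319.96128554760514], [0.0, 284.630498262698, 197.04709259805668], [0.0, 0.0, 1.0]] 0.017463329860472235 [[0.3715587441886844, 0.9284092034199378, -0.0006712839090857491], [0.901244367527848, -0.36051328688708884, 0.2403929283011447], [0.22294100030335282, -0.08992508539348927, -0.9706754294823355]] [-0.62524386 -0.02956138  0.38874548]
```

View pics/scene0.png

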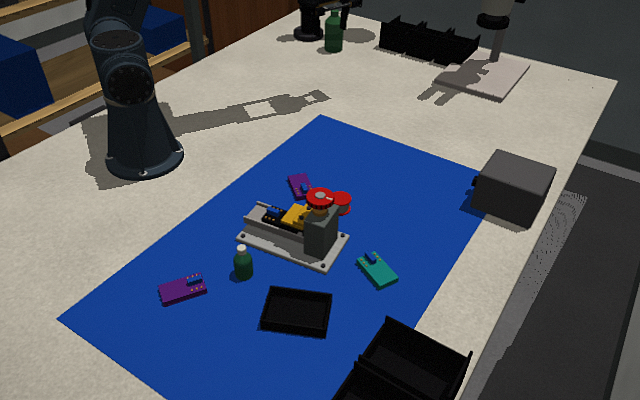

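View pics/top0.png

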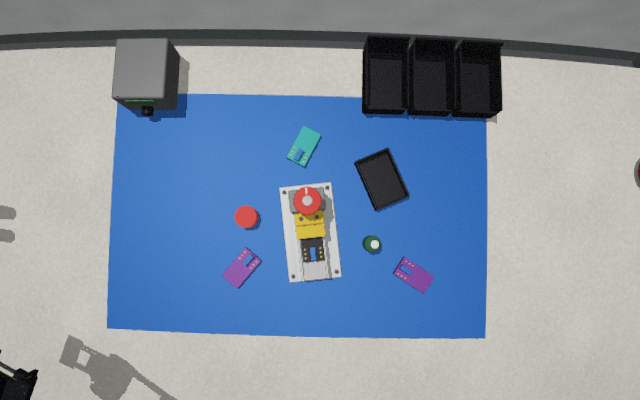

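View pics/wrist0.png

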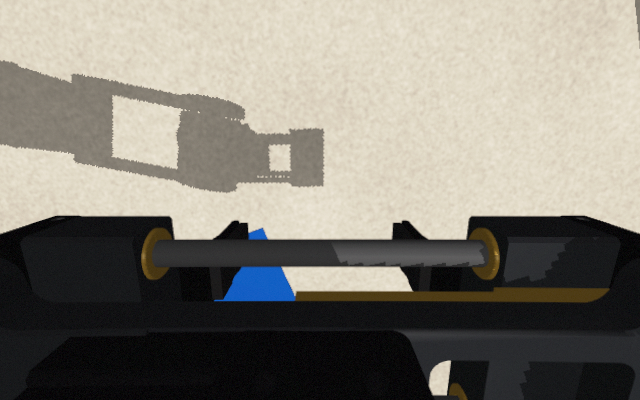

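Top view: wheel candidates are the red handwheel at (307,201) and the red spool at (246,217). Module candidates are the black module with blue rib at (314,250) in the channel, the purple ones at (241,267) and (414,275), and the turquoise one at (304,146). By the description I choose the black module in the channel and the red wheel with the white mark. Close crop and measurement next.

```bash
cat > h.py <<'E'
import numpy as np,cv2
def rays(c,uv):
    K=c["intrinsics"];uv=np.atleast_2d(uv).astype(float)
    d=(uv-K[:2,2])/[K[0,0],K[1,1]]
    s=d.copy()
    for _ in range(20): s=d/(1+float(c["k1"])*(s**2).sum(1,keepdims=True))
    return np.c_[s,np.ones(len(s))]
def onplane(c,uv,z):
    R,t=c["R"],c["t"];o=-R.T@t;d=rays(c,uv)@R
    return o+d*((z-o[2])/d[:,2])[:,None]
def pts(c,uv):
    uv=np.atleast_2d(uv).astype(int)
    zz=c["range_z"][uv[:,1],uv[:,0]]
    return (rays(c,uv)*zz[:,None]-c["t"])@c["R"]
def proj(c,X):
    p=np.atleast_2d(X)@c["R"].T+c["t"];s=p[:,:2]/p[:,2:]
    s=s*(1+float(c["k1"])*(s**2).sum(1,keepdims=True));K=c["intrinsics"]
    return s*[K[0,0],K[1,1]]+K[:2,2]
E
python3 - <<'E'
from h import *
c=np.load("top0.npz");im=c["image"]
cv2.imwrite("pics/topcrop.png",cv2.resize(im[170:300,260:400,::-1],None,fx=5,fy=4.6,interpolation=cv2.INTER_CUBIC)[:600])
s=np.load("scene0.npz")
cv2.imwrite("pics/scenecrop.png",cv2.resize(s["image"][170:290,220:370,::-1],None,fx=5,fy=5,interpolation=cv2.INTER_CUBIC)[:600])
hsv=cv2.cvtColor(im,cv2.COLOR_RGB2HSV)
red=(((hsv[...,0]<8)|(hsv[...,0]>172))&(hsv[...,1]>150)&(hsv[...,2]>80)).astype(np.uint8)
n,l,st,ce=cv2.connectedComponentsWithStats(red)
for i in range(1,n):
    if st[i,4]>100: 
        cnt=max(cv2.findContours((l==i).astype(np.uint8),cv2.RETR_EXTERNAL,cv2.CHAIN_APPROX_NONE)[0],key=len)
        (u,v),r=cv2.minEnclosingCircle(cnt); print("red",u,v,r,ce[i],onplane(c,[[u,v]],.161),onplane(c,[[u,v]],.036))
# plate: bright low-saturation within mat
ysx=[]
m=np.zeros(im.shape[:2],np.uint8); reg=(slice(175,295),slice(265,355))
blue=((hsv[...,0]>100)&(hsv[...,0]<125)&(hsv[...,1]>150)).astype(np.uint8)
m[reg]=1-blue[reg]
m=cv2.morphologyEx(m,cv2.MORPH_OPEN,np.ones((3,3)))
n,l,st,ce=cv2.connectedComponentsWithStats(m);i=l[260,290] or l[230,290]
cnt=max(cv2.findContours((l==i).astype(np.uint8),cv2.RETR_EXTERNAL,cv2.CHAIN_APPROX_NONE)[0],key=len)
w=onplane(c,cnt[:,0,:],.012)[:,:2].astype(np.float32)
print("plate",cv2.minAreaRect(w*1000), cv2.boxPoints(cv2.minAreaRect(w*1000)))
E
```

```text
red 307.047119140625 200.6610870361328 13.766104698181152 [307.18082789 201.27015251] [[ 0.59419673 -0.02118838  0.161     ]] [[ 0.60240944 -0.02077434  0.036     ]]
red 246.0 217.0 11.180439949035645 [246.0989011  216.35714286] [[0.55632512 0.10710128 0.161     ]] [[0.55960379 0.12422933 0.036     ]]
plate ((528.4407348632812, -29.81287384033203), (237.83126831054688, 132.48696899414062), 7.6537041664123535) [[ 401.7618     20.002625]
 [ 419.4072   -111.30403 ]
 [ 655.1196    -79.62837 ]
 [ 637.47424    51.678284]]
```

View pics/topcrop.png

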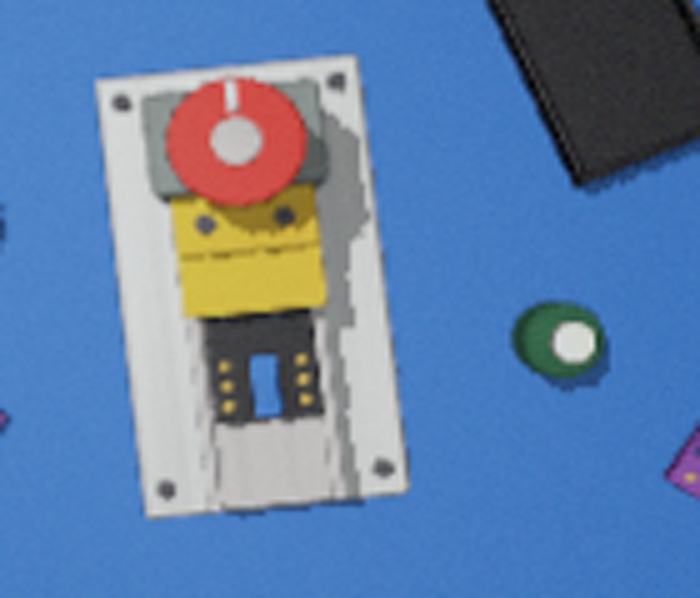

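View pics/scenecrop.png

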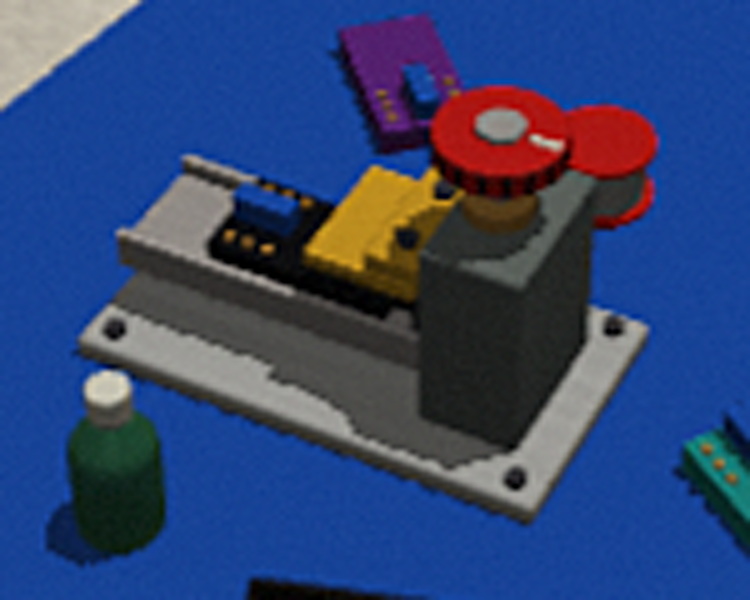

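```bash
python3 - <<'E'
from h import *
t=np.load("top0.npz");s=np.load("scene0.npz")
for c in (t,s): print("cam",-c["R"].T@c["t"])
def mask(c,f): return f(cv2.cvtColor(c["image"],cv2.COLOR_RGB2HSV).astype(int))
# wheel: depth points of red/hub at top
for nm,c,(u,v) in (("top",t,(307,201)),("scene",s,(320,197))):
    hsv=cv2.cvtColor(c["image"],cv2.COLOR_RGB2HSV).astype(int)
    g=np.argwhere(np.ones((50,50)))+[v-25,u-25]; g=g[:,::-1]
    P=pts(c,g); k=(P[:,2]>.155)&(P[:,2]<.168); Q=P[k]
    print(nm,"wheel depth pts",k.sum(),Q.mean(0),cv2.minEnclosingCircle((Q[:,:2]*1000).astype(np.float32)))
    # hub: grey low-sat
    hub=np.array([q for q in g[k] if hsv[q[1],q[0],1]<60])
    print(" hub px",hub.mean(0),onplane(c,[hub.mean(0)],.161))
yaw=np.radians(7.65);ex=np.array([np.cos(yaw),np.sin(yaw)]);ey=np.array([-ex[1],ex[0]])
O=np.array([.5945,-.0212])
# module front edge, rib in top
hsv=cv2.cvtColor(t["image"],cv2.COLOR_RGB2HSV)
for nm,c,roi in (("top",t,(235,270,300,328)),("scene",s,(200,230,262,285))):
    hsv=cv2.cvtColor(c["image"],cv2.COLOR_RGB2HSV).astype(int)
    a,b,d,e=roi; sub=hsv[a:b,d:e]
    m=(sub[...,0]>95)&(sub[...,0]<130)&(sub[...,1]>100)&(sub[...,2]>60)
    uv=np.argwhere(m)[:,::-1]+[d,a]; P=pts(c,uv)
    print(nm,"rib",len(uv),uv.mean(0),uv.min(0),uv.max(0),np.median(P,0))
    Q=P[P[:,2]>.070][:,:2]-O
    if len(Q): L=np.c_[Q@ex,Q@ey]; print("  rib fixture frame",L.mean(0),L.min(0),L.max(0))
    W=onplane(c,uv,.075)[:,:2]-O; L=np.c_[W@ex,W@ey]; print("  rib plane",L.mean(0),L.min(0),L.max(0))
    g=np.argwhere(np.ones((a and b-a+10,e-d+20)))+[a,d-10]; g=g[:,::-1]
    P=pts(c,g); col=c["image"][g[:,1],g[:,0]].max(1)
    k=(col<70)&(P[:,2]>.055)&(P[:,2]<.066);Q=P[k][:,:2]-O;L=np.c_[Q@ex,Q@ey]
    print("  black top",k.sum(),np.percentile(L,[0,2,50,98,100],axis=0).round(4).tolist(),np.median(P[k][:,2]))
E
```

```text
cam [ 0.5311594  -0.02436637  1.12044686]
cam [ 1.04484003 -0.72992554  0.86440626]
top wheel depth pts 620 [ 0.59409102 -0.02009712  0.16027782] ((594.0059814453125, -20.19098663330078), 30.16982078552246)
 hub px [305.93939394 199.08080808] [[ 0.59748953 -0.01875993  0.161     ]]
scene wheel depth pts 434 [ 0.59438856 -0.02579425  0.15953483] ((593.1149291992188, -24.00896644592285), 31.33595848083496)
 hub px [320.51666667 195.25      ] [[ 0.59608809 -0.02318972  0.161     ]]
top rib 85 [312.82352941 253.47058824] [310 247] [316 260] [ 0.47778992 -0.03741738  0.07362201]
  rib fixture frame [-0.11572319  0.00035276] [-0.13011113 -0.00557811] [-0.10133523  0.00636505]
  rib plane [-0.11671829 -0.00045112] [-0.13210995 -0.00730973] [-0.10129395  0.0066122 ]
  black top 272 [[-0.1331, -0.0246], [-0.1314, -0.0236], [-0.0974, -0.0042], [-0.0813, 0.021], [-0.0807, 0.0231]] 0.060403500534086565
scene rib 205 [274.82926829 205.15121951] [262 200] [284 216] [0.42802461 0.04188886 0.00105105]
  rib fixture frame [-0.10892143 -0.01788114] [-0.13349321 -0.76236757] [0.35198539 0.00473375]
  rib plane [-0.11998166  0.01114297] [-0.15543339 -0.01902171] [-0.09470668  0.03659684]
  black top 234 [[-0.138, -0.0303], [-0.1339, -0.0292], [-0.1052, -0.0162], [-0.0559, 0.0203], [-0.0492, 0.0242]] 0.05997250052776942
```

>>> jog_arm(
  targets=[
    [0, 0, -0.164, 1.24, -3.9, 0, 0],
    [0, 0, -0.164, 1.24, -3.9, 0, 0],
    [0, 0, -0.164, 1.24, -3.9, 0, 0],
    [0, 0, -0.164, 1.24, -3.9, 0, 0],
    [0, 0, -0.164, 1.24, -3.9, 0, 0],
  ],
)

```text
time: 0.78
ee_pos: [0.2944, 0.3839, 0.2364]
tcp_rot: [-180.0, 0.0, 110.9]
ft_force: [0.2, 0.8, 0.3]
width: 0.518
```

>>> jog_arm(
  targets=[
    [0, 0, -0.164, 1.24, -3.9, 0, 0],
    [0, 0, -0.164, 1.24, -3.9, 0, 0],
    [0, 0, -0.164, 1.24, -3.9, 0, 0],
    [0, 0, -0.164, 1.24, -3.9, 0, 0],
    [0, 0, -0.164, 1.24, -3.9, 0, 0],
  ],
)

```text
time: 1.4
ee_pos: [0.3565, 0.189, 0.2366]
tcp_rot: [180.0, -0.0, 63.9]
ft_force: [1.0, 1.0, 0.6]
width: 0.018
```

>>> jog_arm(
  targets=[
    [0, 0, -0.164, 1.24, -3.9, 0, 0],
    [0, 0, -0.164, 1.24, -3.9, 0, 0],
    [0, 0, -0.164, 1.24, -3.9, 0, 0],
    [0, 0, -0.164, 1.24, -3.9, 0, 0],
    [0, 0, -0.164, 1.24, -3.9, 0, 0],
  ],
)

```text
time: 2.02
ee_pos: [0.4184, -0.0061, 0.2366]
tcp_rot: [-180.0, -0.0, 16.9]
ft_force: [0.3, 0.4, 0.4]
width: -0.001
```

>>> jog_arm(
  targets=[
    [0, 0, -0.161, 1.26, -3.71, 0, 0],
    [0, 0, 0, 0, 0, -4, 0],
    [0, 0, 0, 0, 0, -5, 0],
    [0, 0, 0, 0, 0, -5, 0],
    [0, 0, 0, 0, 0, 0, 0],
  ],
)

```text
time: 2.65
ee_pos: [0.4281, -0.041, 0.0935]
tcp_rot: [-179.7, 0.5, 8.0]
ft_force: [-0.4, 1.2, 0.9]
width: 0.005
```

```bash
python3 - <<'E'
from plant import arm
from h import *
for n in ("scene","wrist"):
    c=arm.capture(n);np.savez(n+"1.npz",**c)
    im=c["image"][:,:,::-1]
    if n=="scene": im=cv2.resize(im[140:290,190:380],None,fx=4,fy=4,interpolation=cv2.INTER_CUBIC)
    cv2.imwrite(f"pics/{n}1.png",im)
o=arm.observe();print(o["ee_pos"],o["tcp_rot"],o["ft_force"],o["wrist_torque"])
E
```

```text
[ 0.43112188 -0.04193535  0.0970299 ] [-1.79994262e+02  7.82632698e-03  8.01042719e+00] [-0.69925534  0.01193604  0.57870778] [-0.03479688  0.14783609 -0.04206474]
```

View pics/scene1.png

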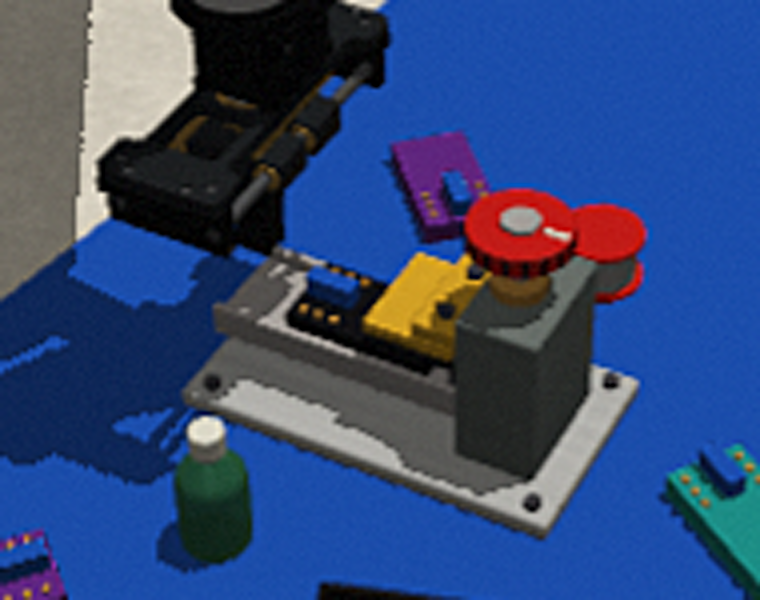

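View pics/wrist1.png

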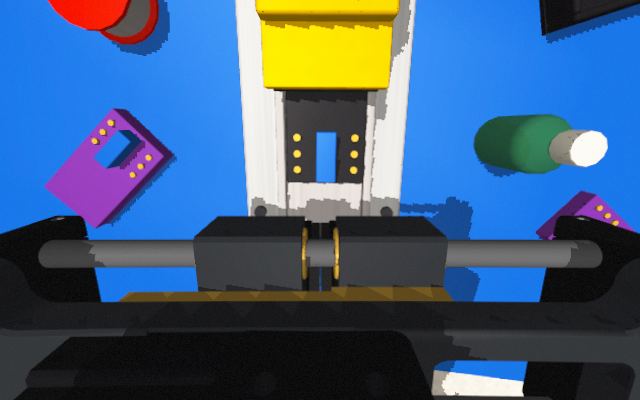

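```bash
python3 - <<'E'
from h import *
c=np.load("wrist1.npz");hsv=cv2.cvtColor(c["image"],cv2.COLOR_RGB2HSV).astype(int)
yaw=np.radians(7.65);ex=np.array([np.cos(yaw),np.sin(yaw)]);ey=np.array([-ex[1],ex[0]]);O=np.array([.594,-.0212])
a,b,d,e=125,190,305,345;sub=hsv[a:b,d:e]
m=(sub[...,0]>95)&(sub[...,0]<130)&(sub[...,1]>100)
uv=np.argwhere(m)[:,::-1]+[d,a]
q=np.array([[uv[:,0].min(),uv[:,1].min()],[uv[:,0].max(),uv[:,1].max()],uv.mean(0)]);print(q.tolist())
P=onplane(c,q,.075);L=P[:,:2]-O;print("rib",np.c_[L@ex,L@ey])
E4=[[290,183],[360,183]];P=onplane(c,E4,.061)[:,:2]-O;print("front",np.c_[P@ex,P@ey])
print("anvil/pad edges floor", pts(c,[[326,150],[326,200],[300,195],[350,120],[326,60],[300,20]]))
E=[[240,40],[250,200],[408,40],[397,200]];P=onplane(c,E,.012)[:,:2]-O;print("plate",np.c_[P@ex,P@ey])
E
```

```text
[[315.0, 131.0], [336.0, 182.0], [325.54587155963304, 156.43761467889908]]
rib [[-0.10157186  0.0055787 ]
 [-0.13142186 -0.007141  ]
 [-0.1161253  -0.00066728]]
front [[-0.13506563  0.0221523 ]
 [-0.13474566 -0.0235918 ]]
anvil/pad edges floor [[ 0.48287441 -0.03699824  0.0765239 ]
 [ 0.44494243 -0.04307506  0.04492432]
 [ 0.44584027 -0.02400246  0.04429866]
 [ 0.50184733 -0.04954411  0.06040102]
 [ 0.52878729 -0.03016314  0.08359213]
 [ 0.54382417 -0.01511191  0.087355  ]]
plate [[-0.03848779  0.06196429]
 [-0.15980989  0.06147772]
 [-0.03786653 -0.06103688]
 [-0.15891172 -0.06210539]]
```

>>> jog_arm(
  targets=[
    [0, 0, -0.006, 0, -0.1, -2, 0],
    [0, 0, 0, 0, 0, -1.3, 0],
    [0, 0, 0, 0, 0, 0, 0],
    [0, 0, 0, 0.495, 0.067, 0, 0],
    [0, 0, 0, 0.495, 0.067, 0, 0],
  ],
)

```text
time: 3.38
ee_pos: [0.4417, -0.0417, 0.0643]
tcp_rot: [180.0, -0.1, 7.7]
ft_force: [-0.2, 0.4, 0.4]
width: 0.005
```

>>> jog_arm(
  targets=[
    [0, 0, 0, 0.297, 0.04, 0, 0],
    [0, 0, 0, 0.297, 0.04, 0, 0],
    [0, 0, 0, 0.198, 0.027, 0, 0],
    [0, 0, 0, 0.198, 0.027, 0, 0],
    [0, 0, 0, 0, 0, 0, 0],
  ],
)

```text
time: 4.0
ee_pos: [0.4496, -0.0399, 0.0634]
tcp_rot: [-179.9, 0.1, 7.7]
ft_force: [-2.3, -0.4, 1.0]
width: 0.0
```

>>> jog_arm(
  targets=[
    [0, 0, 0, 0.198, 0.027, 0, 0],
    [0, 0, 0, 0.198, 0.027, 0, 0],
    [0, 0, 0, 0.198, 0.027, 0, 0],
    [0, 0, 0, 0.198, 0.027, 0, 0],
    [0, 0, 0, 0.198, 0.027, 0, 0],
  ],
)

```text
time: 4.62
ee_pos: [0.4608, -0.0389, 0.0635]
tcp_rot: [180.0, -0.0, 7.7]
ft_force: [-1.8, -0.2, -0.9]
width: 0.006
```

>>> jog_arm(
  targets=[
    [0, 0, 0, 0.1, 0.013, 0, 0],
    [0, 0, 0, 0.1, 0.013, 0, 0],
    [0, 0, 0, 0, 0, 0, 0],
  ],
)

```text
time: 5.0
ee_pos: [0.4627, -0.0386, 0.0636]
tcp_rot: [180.0, -0.0, 7.7]
ft_force: [-1.6, 0.2, -0.7]
width: 0.004
```

>>> jog_arm(
  targets=[
    [0, 0, 0, 0.07, 0.009, 0, 0],
    [0, 0, 0, 0, 0, 0, 0],
  ],
)

```text
time: 5.25
ee_pos: [0.4631, -0.0385, 0.0636]
tcp_rot: [-180.0, 0.0, 7.7]
ft_force: [-1.4, -0.3, 0.2]
width: 0.008
```

>>> jog_arm(
  targets=[
    [0, 0, 0, 0.05, 0.007, 0, 0],
    [0, 0, 0, 0, 0, 0, 0],
  ],
)

```text
time: 5.5
ee_pos: [0.4636, -0.0384, 0.0636]
tcp_rot: [-180.0, 0.0, 7.7]
ft_force: [-1.8, -0.2, 0.1]
width: 0.005
```

>>> jog_arm(
  targets=[
    [0, 0, 0, 0.05, 0.007, 0, 0],
    [0, 0, 0, 0, 0, 0, 0],
  ],
)

```text
time: 5.75
ee_pos: [0.4639, -0.0383, 0.0636]
tcp_rot: [-180.0, 0.0, 7.7]
ft_force: [-3.6, -1.2, 1.7]
width: 0.004
```

>>> jog_arm(
  targets=[
    [0, 0, 0, 0.05, 0.007, 0, 0],
    [0, 0, 0, 0, 0, 0, 0],
  ],
)

```text
time: 6.0
ee_pos: [0.4639, -0.0383, 0.0635]
tcp_rot: [-180.0, 0.1, 7.7]
ft_force: [-4.6, -2.0, 2.1]
width: 0.009
```

>>> jog_arm(
  targets=[
    [0, 0, 0, 0.05, 0.007, 0, 0],
    [0, 0, 0, 0, 0, 0, 0],
  ],
)

```text
time: 6.25
ee_pos: [0.464, -0.0383, 0.0636]
tcp_rot: [-180.0, 0.2, 7.7]
ft_force: [-4.8, -1.7, 3.0]
width: 0.003
```

>>> jog_arm(
  targets=[
    [0, 0, 0, 0.08, 0.011, 0, 0],
    [0, 0, 0, 0, 0, 0, 0],
  ],
)

```text
time: 6.5
ee_pos: [0.4639, -0.0382, 0.0635]
tcp_rot: [-179.9, 0.2, 7.7]
ft_force: [-7.0, -4.3, 4.3]
width: 0.001
```

>>> jog_arm(
  targets=[
    [0, 0, 0, 0.08, 0.011, 0, 0],
    [0, 0, 0, 0, 0, 0, 0],
  ],
)

```text
time: 6.75
ee_pos: [0.464, -0.0381, 0.0635]
tcp_rot: [-179.9, 0.3, 7.7]
ft_force: [-8.2, -5.6, 5.3]
width: 0.004
```

```bash
python3 - <<'E'
from plant import arm
from h import *
c=arm.capture("wrist");np.savez("wrist2.npz",**c)
cv2.imwrite("pics/wrist2.png",c["image"][:,:,::-1])
t=arm.capture("top");cv2.imwrite("pics/top2.png",cv2.resize(t["image"][170:300,260:400,::-1],None,fx=4,fy=4))
print(arm.observe()["ft_force"])
E
```

```text
[-7.54915538 -5.46316484  4.87358007]
```

View pics/wrist2.png

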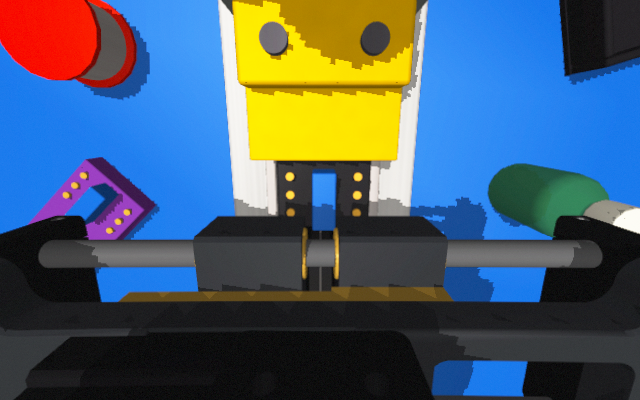

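>>> jog_arm(
  targets=[
    [0, 0, 0, -0.5, -0.067, 0, 0],
    [0, 0, 0, -1.5, -0.2, 0, 0],
    [0, 0, 0, 0, 0, 3, 0],
    [0, 0, 0, 0, 0, 4, 0],
    [0, 0, 0, 0, 0, 0, 0],
  ],
)

```text
time: 7.48
ee_pos: [0.4487, -0.0413, 0.1358]
tcp_rot: [179.8, -0.4, 7.7]
ft_force: [-0.1, -0.2, -0.8]
width: 0.004
```

```bash
python3 - <<'E'
from plant import arm
from h import *
c=arm.capture("wrist");np.savez("wrist3.npz",**c)
cv2.imwrite("pics/wrist3.png",c["image"][:,:,::-1])
hsv=cv2.cvtColor(c["image"],cv2.COLOR_RGB2HSV).astype(int)
yaw=np.radians(7.65);ex=np.array([np.cos(yaw),np.sin(yaw)]);ey=np.array([-ex[1],ex[0]]);O=np.array([.594,-.0212])
g=proj(c,np.r_[O-.102*ex,.075][None])[0].astype(int);print("expected rib px",g)
a,b,d,e=g[1]-40,g[1]+40,g[0]-18,g[0]+18;sub=hsv[a:b,d:e]
m=((sub[...,0]>95)&(sub[...,0]<130)&(sub[...,1]>100)).astype(np.uint8)
n,l,st,ce=cv2.connectedComponentsWithStats(m)
for i in range(1,n):
    if st[i,4]>50:
        x,y,w,h,A=st[i];P=onplane(c,[[x,y],[x+w,y+h],ce[i]],.075)[:,:2]-O;print(st[i],np.c_[P@ex,P@ey])
print(arm.observe()["ee_pos"],arm.observe()["ft_force"],arm.observe()["wrist_torque"],arm.observe()["qpos"])
E
```

```text
expected rib px [319 157]
[ 11  18  18  42 747] [[-0.01336794  0.19821324]
 [-0.03788819  0.19329291]
 [-0.02516449  0.19605596]]
[ 0.44764336 -0.04100281  0.13457309] [-0.22228923  0.4545317  -0.32689483] [-0.04457143  0.2096519   0.01890518] [-1.95377083e+01  2.70023393e+01  1.12537157e+02  1.89268452e-02
  4.02160795e+01  6.27914614e+01]
```

View pics/wrist3.png

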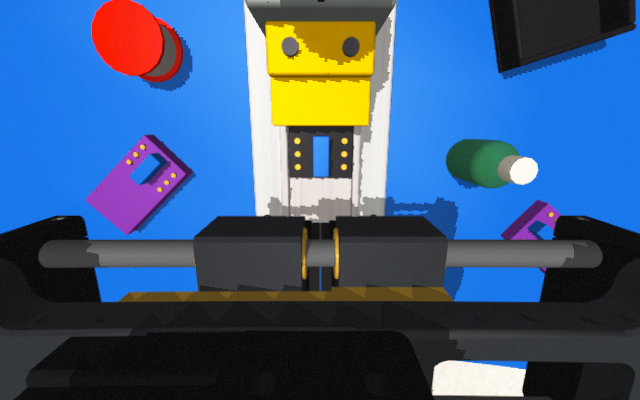

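```bash
python3 - <<'E'
from h import *
c=np.load("wrist3.npz")
yaw=np.radians(7.65);ex=np.array([np.cos(yaw),np.sin(yaw)]);ey=np.array([-ex[1],ex[0]]);O=np.array([.594,-.0212])
P=onplane(c,[[312,135],[330,177]],.075)[:,:2]-O;print(np.c_[P@ex,P@ey])
P=onplane(c,[[290,178],[353,178]],.061)[:,:2]-O;print(np.c_[P@ex,P@ey])
E
```

```text
[[-0.08574087  0.00558369]
 [-0.11627796 -0.00762639]]
[[-0.1194442   0.02364297]
 [-0.11944463 -0.02644565]]
```

>>> jog_arm(
  targets=[
    [0, 0, -0.156, 0, 0, 4.5, 1],
    [0, 0, -0.156, 0, 0, 3, 1],
    [0, 0, -0.156, 2.9, 0.39, 0, 1],
    [0, 0, -0.156, 2.9, 0.39, 0, 1],
    [0, 0, -0.156, 2.9, 0.39, 0, 1],
  ],
)

```text
time: 8.15
ee_pos: [0.534, -0.0287, 0.207]
tcp_rot: [180.0, 0.1, -37.3]
ft_force: [-0.2, -0.3, -0.4]
width: 0.487
```

>>> jog_arm(
  targets=[
    [0, 0, -0.156, 2.9, 0.39, 0, 1],
    [0, 0, -0.156, 2.9, 0.39, 0, 1],
    [0, 0, 0, 0, 0, 0, 1],
    [0, 0, 0, 0, 0, 0, 1],
  ],
)

```text
time: 8.65
ee_pos: [0.59, -0.0209, 0.207]
tcp_rot: [179.8, 0.2, -54.8]
ft_force: [-0.3, 0.2, -0.0]
width: 0.939
```

```bash
python3 - <<'E'
from plant import arm
from h import *
c=arm.capture("wrist");np.savez("wrist4.npz",**c)
cv2.imwrite("pics/wrist4.png",c["image"][:,:,::-1])
o=arm.observe();print(o["time"],o["ee_pos"],o["tcp_rot"],o["ft_force"],o["wrist_torque"],o["qpos"],o["width"])
E
```

```text
8.7 [ 0.58998813 -0.02101712  0.20738796] [ 1.79866073e+02  1.43596767e-01 -5.48297295e+01] [-0.28098833  0.10755838  0.7531037 ] [ 0.02781394  0.16098574 -0.00613634] [-1.28756361e+01  2.96038540e+01  8.87814096e+01 -4.08434053e-03
  6.18110615e+01  1.31955861e+02] 0.9637995135754812
```

View pics/wrist4.png

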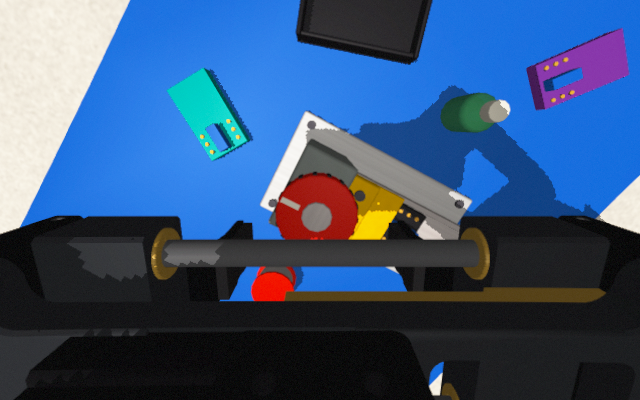

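```bash
python3 - <<'E'
from h import *
c=np.load("wrist4.npz");hsv=cv2.cvtColor(c["image"],cv2.COLOR_RGB2HSV).astype(int)
sub=hsv[195:238,295:340];m=(sub[...,1]<70);uv=np.argwhere(m)[:,::-1]+[295,195]
print(len(uv),uv.mean(0),onplane(c,[uv.mean(0)],.162),pts(c,[[316,217],[300,232],[340,200]]))
g=(np.argwhere(np.ones((75,110)))+[165,265])[:,::-1];P=pts(c,g);k=(P[:,2]>.155)&(P[:,2]<.168)&(c["image"][g[:,1],g[:,0],0]>80)
print(k.sum());Q=P[k];print(cv2.minEnclosingCircle((Q[:,:2]*1000).astype(np.float32)))
cr=c["image"][150:245,240:400,::-1];cv2.imwrite("pics/w4c.png",cv2.resize(cr,None,fx=5,fy=5))
E
```

```text
676 [315.59319527 216.22633136] [[ 0.59537876 -0.02111704  0.162     ]] [[ 0.59522448 -0.02144726  0.16430569]
 [ 0.59753427 -0.00441533  0.16081598]
 [ 0.58792143 -0.04052839  0.1605585 ]]
4520
((594.8130493164062, -20.600852966308594), 30.403179168701172)
```

View pics/w4c.png

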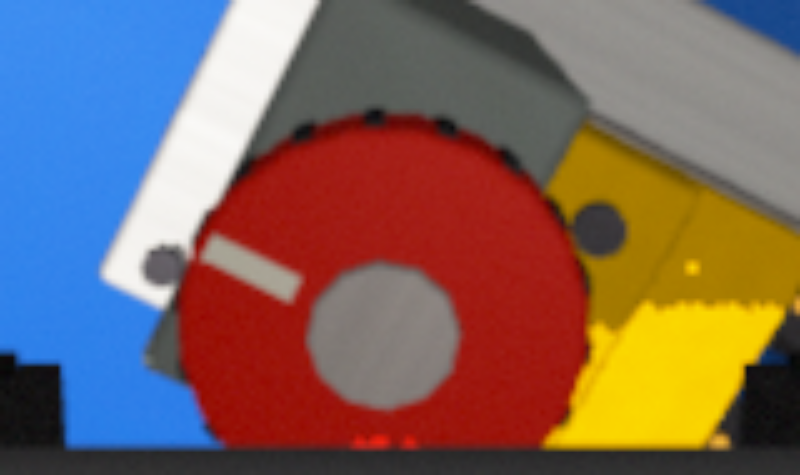

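>>> jog_arm(
  targets=[
    [0, 0, 0, 0.5, 0, 0, 1],
    [0, 0, 0, 0, 0, -2, 1],
    [0, 0, 0, 0, 0, -2, 1],
    [0, 0, 0, 0, 0, -1.8, 1],
    [0, 0, 0, 0, 0, 0, 1],
  ],
)

```text
time: 9.32
ee_pos: [0.5956, -0.0211, 0.1494]
tcp_rot: [179.9, 0.1, -54.9]
ft_force: [-0.5, -0.4, -0.2]
width: 1.0
```

```bash
cat > ob.py <<'E'
from plant import arm
import numpy as np
np.set_printoptions(precision=4,suppress=True)
o=arm.observe();print(o["time"],o["ee_pos"],"rot",o["tcp_rot"],"F",o["ft_force"],"T",o["wrist_torque"],"w",o["width"]*87,"j6",o["qpos"][5])
E
python3 ob.py
```

```text
9.325 [ 0.5956 -0.0211  0.1494] rot [179.8717   0.1397 -54.8946] F [-0.456  -0.3819 -0.1528] T [-0.0199  0.1767 -0.0172] w 87.02288830835421 j6 132.13526615963946
```

>>> jog_arm(
  targets=[
    [0, 0, 0, -0.06, 0, 0, 0.75],
    [0, 0, 0, 0, 0, 0, 0.72],
    [0, 0, 0, 0, 0, 0, 0.5],
    [0, 0, 0, 0, 0, 0, 0],
    [0, 0, 0, 0, 0, 0, 0],
  ],
)

```text
time: 9.95
ee_pos: [0.5944, -0.0225, 0.1506]
tcp_rot: [179.7, 0.0, -54.8]
ft_force: [-3.4, -5.5, 1.7]
width: 0.681
```

```bash
python3 ob.py
```

```text
9.95 [ 0.5944 -0.0225  0.1506] rot [179.7196   0.0221 -54.8229] F [-3.4355 -5.472   1.7098] T [-0.6739  0.8382  0.0463] w 59.28279231059709 j6 132.13086467751464
```

>>> jog_arm(
  targets=[
    [0, 0, 0, -0.08, -0.08, 0, 0],
    [0, 0, 0, 0, 0, 0, 0],
  ],
)

```text
time: 10.2
ee_pos: [0.5944, -0.0225, 0.1506]
tcp_rot: [179.9, 0.0, -54.9]
ft_force: [-4.1, -4.0, 1.5]
width: 0.68
```

```bash
python3 ob.py
```

```text
10.2 [ 0.5944 -0.0225  0.1506] rot [179.8622   0.0308 -54.8683] F [-4.1235 -3.997   1.5034] T [-0.646   0.906   0.0101] w 59.12210458372314 j6 132.04394855949897
```

>>> jog_arm(
  targets=[
    [0, 0, 0, -0.12, -0.12, 0, 0],
    [0, 0, 0, 0, 0, 0, 0],
    [0, 0, 0, 0, 0, 0, 0],
  ],
)

```text
time: 10.58
ee_pos: [0.5943, -0.0226, 0.1506]
tcp_rot: [-180.0, 0.0, -54.9]
ft_force: [-1.2, 1.5, 2.3]
width: 0.677
```

```bash
python3 ob.py
```

```text
10.575 [ 0.5943 -0.0226  0.1506] rot [-179.9688    0.0263  -54.8995] F [-1.232   1.4619  2.3168] T [0.1634 0.5325 0.023 ] w 58.900760292849775 j6 131.91282731069884
```

>>> jog_arm(
  targets=[
    [0, 0, 0, -0.05, 0.05, 0.06, 0],
    [0, 0, 0, 0, 0, 0, 0],
  ],
)

```text
time: 10.82
ee_pos: [0.5943, -0.0226, 0.1512]
tcp_rot: [-179.9, -0.0, -54.9]
ft_force: [0.3, 0.2, -0.2]
width: 0.678
```

```bash
python3 ob.py
```

```text
10.825 [ 0.5943 -0.0226  0.1512] rot [-179.9445   -0.0447  -54.8999] F [ 0.2904  0.1742 -0.2011] T [0.0379 0.3403 0.0513] w 59.020385588607084 j6 131.94700011823306
```

>>> jog_arm(
  targets=[
    [0, 0, 0.08, 0, 0, 0.028, 0],
    [0, 0, 0.08, 0, 0, 0.028, 0],
    [0, 0, 0.08, 0, 0, 0.028, 0],
    [0, 0, 0, 0, 0, 0, 0],
  ],
)

```text
time: 11.32
ee_pos: [0.5944, -0.0225, 0.152]
tcp_rot: [-179.9, -0.1, -41.2]
ft_force: [1.0, 1.1, 0.6]
width: 0.676
```

```bash
python3 ob.py
```

```text
11.325 [ 0.5944 -0.0225  0.152 ] rot [-179.9307   -0.0567  -41.2084] F [1.0373 1.0961 0.615 ] T [0.1186 0.069  0.0622] w 58.82762320951116 j6 118.24380766786065
```

>>> jog_arm(
  targets=[
    [0, 0, 0.1, 0, 0, 0.035, 0],
    [0, 0, 0.1, 0, 0, 0.035, 0],
    [0, 0, 0.1, 0, 0, 0.035, 0],
    [0, 0, 0.1, 0, 0, 0.035, 0],
    [0, 0, 0.1, 0, 0, 0.035, 0],
  ],
)

```text
time: 11.95
ee_pos: [0.5946, -0.0222, 0.1538]
tcp_rot: [-179.9, -0.1, -12.5]
ft_force: [0.5, 0.8, -0.1]
width: 0.682
```

```bash
python3 ob.py
```

```text
11.95 [ 0.5946 -0.0222  0.1538] rot [-179.9255   -0.1041  -12.4551] F [ 0.5137  0.7908 -0.1083] T [ 0.1955  0.0784 -0.1735] w 59.34547206123499 j6 89.47345378572258
```

>>> jog_arm(
  targets=[
    [0, 0, 0.06, 0, 0, 0.021, 0],
    [0, 0, 0.06, 0, 0, 0.021, 0],
    [0, 0, 0.06, 0, 0, 0.021, 0],
    [0, 0, 0.06, 0, 0, 0.021, 0],
    [0, 0, 0, 0, 0, 0, 0],
  ],
)

```text
time: 12.58
ee_pos: [0.5946, -0.0221, 0.1547]
tcp_rot: [-179.9, -0.1, 1.1]
ft_force: [2.0, 2.5, 0.3]
width: 0.677
```

```bash
python3 ob.py
```

```text
12.575 [ 0.5946 -0.0221  0.1547] rot [-179.9477   -0.1178    1.1275] F [2.0498 2.5308 0.2772] T [ 0.3722 -0.0993  0.0096] w 58.89124090370023 j6 75.89625782233192
```

>>> jog_arm(
  targets=[
    [0, 0, 0.05, 0.03, 0.04, 0.0175, 0],
    [0, 0, 0.05, 0.03, 0.04, 0.0175, 0],
    [0, 0, 0.05, 0, 0, 0.0175, 0],
    [0, 0, 0, 0, 0, 0, 0],
  ],
)

```text
time: 13.08
ee_pos: [0.5946, -0.0219, 0.1551]
tcp_rot: [180.0, -0.0, 9.7]
ft_force: [0.1, 1.9, 0.4]
width: 0.676
```

```bash
python3 ob.py
```

```text
13.075 [ 0.5946 -0.0219  0.1551] rot [179.9879  -0.0337   9.734 ] F [0.0757 1.9426 0.4036] T [ 0.0918  0.0389 -0.0454] w 58.83203693205641 j6 67.40041928171532
```

>>> jog_arm(
  targets=[
    [0, 0, 0.05, 0, 0, 0.0175, 0],
    [0, 0, 0.05, 0, 0, 0.0175, 0],
    [0, 0, 0, 0, 0, 0, 0],
  ],
)

```text
time: 13.45
ee_pos: [0.5946, -0.0219, 0.1555]
tcp_rot: [180.0, -0.0, 15.5]
ft_force: [0.4, 1.7, -0.2]
width: 0.682
```

```bash
python3 ob.py
```

```text
13.45 [ 0.5946 -0.0219  0.1555] rot [179.9908  -0.0336  15.4614] F [ 0.4075  1.7187 -0.1983] T [ 0.0906  0.0073 -0.0132] w 59.31303387751914 j6 61.6708325210663
```

```bash
cat > av.py <<'E'
from plant import arm
import numpy as np,sys
np.set_printoptions(precision=3,suppress=True)
n=int(sys.argv[1]) if len(sys.argv)>1 else 5
T=[];F=[]
for _ in range(n):
    arm.capture("scene");o=arm.observe();T.append(o["wrist_torque"]);F.append(o["ft_force"])
T=np.array(T);print("t",round(o["time"],2),"pos",o["ee_pos"]*1000,"yaw",o["tcp_rot"][2],"turn",np.radians(o["tcp_rot"][2]+54.9)," F",np.mean(F,0),"Tz",T[:,2].mean(),"sd",T[:,2].std(),T[:,2],"w",o["width"]*87)
E
python3 av.py
```

```text
t 13.7 pos [594.606 -21.845 155.496] yaw 15.529274837596523 turn 1.2292227357080538  F [ 0.878  1.704 -0.179] Tz -0.02257988770893472 sd 0.025642451561923192 [ 0.007  0.01  -0.038 -0.048 -0.044] w 59.443380829899205
```

>>> jog_arm(
  targets=[
    [0, 0, 0.05, 0, 0.03, 0.0175, 0],
    [0, 0, 0.05, 0, 0, 0.0175, 0],
    [0, 0, 0.05, 0, 0, 0.0175, 0],
  ],
)

```text
time: 14.08
ee_pos: [0.5946, -0.0217, 0.1561]
tcp_rot: [180.0, -0.0, 24.2]
ft_force: [-0.1, 0.9, 0.1]
width: 0.68
```

```bash
python3 ob.py; python3 av.py 4
```

```text
14.075 [ 0.5946 -0.0217  0.1561] rot [179.9763  -0.0236  24.2029] F [-0.1303  0.9312  0.0733] T [ 0.0785 -0.1137 -0.158 ] w 59.12804032928354 j6 52.95647914780624
t 14.28 pos [594.545 -21.749 156.026] yaw 24.115518937433926 turn 1.3790809656301533  F [ 1.306  1.036 -0.34 ] Tz -0.02176652860535882 sd 0.04502631569358724 [-0.087 -0.021 -0.02   0.04 ] w 59.35154748523273
```

>>> jog_arm(
  targets=[
    [0, 0, 0.05, 0, 0.0, 0.0175, 0],
    [0, 0, 0.05, 0, 0, 0.0175, 0],
  ],
)

```text
time: 14.52
ee_pos: [0.5945, -0.0217, 0.1564]
tcp_rot: [180.0, -0.0, 29.9]
ft_force: [1.3, 0.4, -1.0]
width: 0.682
```

```bash
python3 ob.py; python3 av.py 4
```

```text
14.525 [ 0.5945 -0.0217  0.1564] rot [179.9853  -0.0197  29.9107] F [ 1.308   0.4445 -0.9768] T [ 0.0034 -0.1376 -0.1643] w 59.356823856582466 j6 47.246035516419894
t 14.72 pos [594.524 -21.675 156.37 ] yaw 29.84188774090643 turn 1.4790249554342367  F [ 1.468  1.21  -0.197] Tz -0.029147803872903673 sd 0.02485261712321125 [-0.07  -0.012 -0.028 -0.007] w 59.029090545357384
```

>>> jog_arm(
  targets=[
    [0, 0, 0.05, 0, 0, 0.0175, 0],
    [0, 0, 0.05, 0, 0, 0.0175, 0],
  ],
)

```text
time: 14.98
ee_pos: [0.5945, -0.0216, 0.1567]
tcp_rot: [180.0, -0.0, 35.6]
ft_force: [0.5, 1.3, -0.7]
width: 0.683
```

```bash
python3 ob.py; python3 av.py 4
```

```text
14.975 [ 0.5945 -0.0216  0.1567] rot [179.9862  -0.0195  35.6357] F [ 0.4878  1.3109 -0.6774] T [ 0.0372 -0.1162 -0.1517] w 59.39835767485859 j6 41.52267394884369
t 15.18 pos [594.482 -21.608 156.715] yaw 35.5647600328827 turn 1.578907919600377  F [ 1.479  0.868 -0.101] Tz -0.04530934899386048 sd 0.030738025575852056 [-0.093 -0.009 -0.045 -0.034] w 59.11799940892158
```

>>> jog_arm(
  targets=[
    [0, 0, 0.05, 0, 0, 0.0175, 0],
    [0, 0, 0.05, 0, 0, 0.0175, 0],
  ],
)

```text
time: 15.42
ee_pos: [0.5944, -0.0215, 0.157]
tcp_rot: [180.0, -0.0, 41.4]
ft_force: [0.9, 0.5, 0.2]
width: 0.681
```

```bash
python3 ob.py; python3 av.py 4
```

```text
15.425 [ 0.5944 -0.0215  0.157 ] rot [179.997   -0.0139  41.3632] F [0.949  0.5118 0.2192] T [ 0.0292 -0.1525 -0.1142] w 59.2481953728559 j6 35.796476626263505
t 15.62 pos [594.438 -21.561 157.079] yaw 41.28768552985491 turn 1.6787918123688748  F [ 1.39   1.098 -0.098] Tz -0.04220339614682284 sd 0.03502736974983936 [-0.094 -0.05  -0.024  0.   ] w 58.955702001602866
```

```bash
python3 - <<'E'
from plant import arm
from h import *
c=arm.capture("scene");np.savez("scene5.npz",**c)
cv2.imwrite("pics/scene5.png",cv2.resize(c["image"][170:270,230:350,::-1],None,fx=6,fy=6,interpolation=cv2.INTER_CUBIC))
E
```

```text
(no output)
```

View pics/scene5.png

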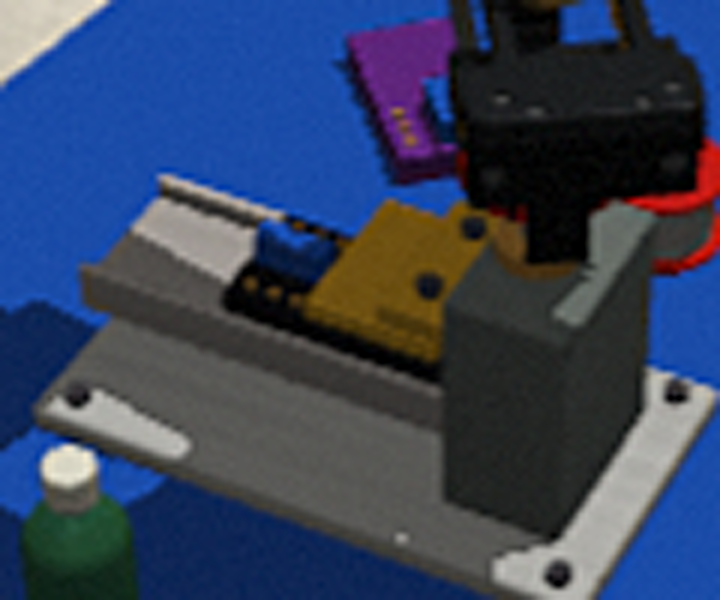

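The scene crop shows the carriage risen, with the module (top edge about (230,290) to (440,370)) still below the shaded pad and no clear contact yet. I'll continue in small turns.

>>> jog_arm(
  targets=[
    [0, 0, 0.05, 0.02, 0, 0.0175, 0],
    [0, 0, 0.05, 0, 0, 0.0175, 0],
  ],
)

```text
time: 15.92
ee_pos: [0.5944, -0.0215, 0.1573]
tcp_rot: [-180.0, 0.0, 47.1]
ft_force: [1.3, 0.6, -0.1]
width: 0.679
```

```bash
python3 ob.py; python3 av.py 4
```

```text
15.925 [ 0.5944 -0.0215  0.1573] rot [-179.9723    0.0028   47.0922] F [ 1.2841  0.5959 -0.0847] T [ 0.0568 -0.0997 -0.1961] w 59.09215351517889 j6 30.068552021684944
t 16.12 pos [594.427 -21.511 157.337] yaw 47.01898230494136 turn 1.778821811503066  F [1.075 1.848 0.149] Tz -0.0858615156112352 sd 0.031000995378632424 [-0.139 -0.07  -0.065 -0.069] w 59.33246570621418
```

>>> jog_arm(
  targets=[
    [0, 0, 0.05, 0, 0, 0.0175, 0],
    [0, 0, 0.05, 0, 0, 0.0175, 0],
  ],
)

```text
time: 16.38
ee_pos: [0.5944, -0.0215, 0.1577]
tcp_rot: [-180.0, -0.0, 52.8]
ft_force: [0.3, 0.9, -0.1]
width: 0.679
```

```bash
python3 ob.py; python3 av.py 4
```

```text
16.375 [ 0.5944 -0.0215  0.1577] rot [-179.9706   -0.0023   52.8112] F [ 0.2839  0.9166 -0.0608] T [ 0.0969 -0.1383 -0.2895] w 59.048338403619994 j6 24.348043864965472
t 16.57 pos [594.337 -21.47  157.661] yaw 52.739899554123525 turn 1.8786706537354319  F [ 0.639  1.964 -0.366] Tz -0.14590377277017885 sd 0.012454524046948776 [-0.165 -0.148 -0.134 -0.136] w 59.13963889252805
```

>>> jog_arm(
  targets=[
    [0, 0, 0.05, 0, 0, 0.0175, 0],
    [0, 0, 0.05, 0, 0, 0.0175, 0],
  ],
)

```text
time: 16.82
ee_pos: [0.5943, -0.0214, 0.158]
tcp_rot: [-180.0, -0.0, 58.5]
ft_force: [0.2, 1.1, 0.2]
width: 0.684
```

```bash
python3 ob.py; python3 av.py 4
```

```text
16.825 [ 0.5943 -0.0214  0.158 ] rot [-179.9546   -0.0032   58.5332] F [0.2365 1.144  0.1622] T [ 0.1379 -0.0983 -0.2911] w 59.4677962082262 j6 18.624088541173453
t 17.02 pos [594.277 -21.41  157.962] yaw 58.47034232862682 turn 1.9786857477476332  F [ 0.403  1.375 -0.162] Tz -0.1988502755325356 sd 0.03577628138580803 [-0.252 -0.174 -0.21  -0.16 ] w 59.195183157989256
```

>>> jog_arm(
  targets=[
    [0, 0, 0.025, 0, 0.02, 0.009, 0],
    [0, 0, 0.025, 0, 0, 0.009, 0],
  ],
)

```text
time: 17.27
ee_pos: [0.5943, -0.0214, 0.1582]
tcp_rot: [-180.0, 0.0, 61.5]
ft_force: [-0.5, 1.1, -0.5]
width: 0.684
```

```bash
python3 ob.py; python3 av.py 6
```

```text
17.275 [ 0.5943 -0.0214  0.1582] rot [-179.9637    0.0141   61.4684] F [-0.512   1.143  -0.5137] T [ 0.0074 -0.0234 -0.3359] w 59.49175246610132 j6 15.717216965870685
t 17.57 pos [594.267 -21.373 158.171] yaw 61.4125100447711 turn 2.030036261540233  F [-0.258  1.213 -0.188] Tz -0.2405821454323034 sd 0.03319257677031851 [-0.308 -0.22  -0.222 -0.225 -0.212 -0.258] w 58.973839059029075
```

>>> jog_arm(
  targets=[
    [0, 0, 0, 0, 0, 0, 0],
    [0, 0, 0, 0, 0, 0, 0.8],
    [0, 0, 0, 0, 0, 0, 1],
    [0, 0, 0, 0, 0, 0, 1],
    [0, 0, 0, 0, 0, 0, 1],
  ],
)

```text
time: 18.2
ee_pos: [0.5946, -0.0215, 0.1583]
tcp_rot: [180.0, 0.0, 61.4]
ft_force: [1.2, 0.6, -0.8]
width: 0.979
```

>>> jog_arm(
  targets=[
    [0, 0, 0, 0, 0, 1, 1],
    [0, 0, 0, 0, 0, 3, 1],
    [0, 0, 0, 0, 0, 4, 1],
    [0, 0, 0, 0, 0, 4, 1],
    [0, 0, 0, 0, 0, 0, 1],
  ],
)

```text
time: 18.82
ee_pos: [0.5969, -0.0218, 0.2829]
tcp_rot: [179.5, -0.1, 61.4]
ft_force: [-0.6, -0.0, -0.8]
width: 1.003
```

Hand is off; now backing away to look.

>>> jog_arm(
  targets=[
    [0, 0, 0, -3, 4, 0, 1],
    [0, 0, 0, -3, 5, 0, 1],
    [0, 0, 0, -3, 5, 0, 1],
    [0, 0, 0, -2, 5, 0, 1],
    [0, 0, 0, 0, 0, 0, 1],
  ],
)

```text
time: 19.45
ee_pos: [0.4818, 0.1714, 0.2777]
tcp_rot: [-179.9, 0.1, 61.7]
ft_force: [-0.2, -0.4, 0.9]
width: 0.998
```

```bash
python3 - <<'E'
from plant import arm
from h import *
t0=np.load("top0.npz")
c=arm.capture("scene");t=arm.capture("top")
a=cv2.resize(c["image"][160:280,220:370,::-1],None,fx=4,fy=4,interpolation=cv2.INTER_CUBIC)
cv2.imwrite("pics/scene6.png",a)
cv2.imwrite("pics/top6.png",t["image"][:,:,::-1])
def blobs(im):
    h=cv2.cvtColor(im,cv2.COLOR_RGB2HSV).astype(int);r={}
    def cen(m,roi):
        a,b,d,e=roi;q=np.argwhere(m[a:b,d:e])[:,::-1]+[d,a];return q.mean(0).round(2),len(q)
    return dict(spool=cen(((h[...,0]<8)|(h[...,0]>172))&(h[...,1]>150),(200,235,230,262)),
     drop=cen((h[...,0]>50)&(h[...,0]<85)&(h[...,1]>80),(230,260,355,390)),
     tray=cen(h[...,2]<60,(145,215,350,412)),
     rib=cen((h[...,0]>95)&(h[...,0]<130)&(h[...,1]>100),(232,266,306,320)))
for n,x in (("before",t0),("after",t)): print(n,blobs(x["image"]))
# wheel height & index mark, module front
g=(np.argwhere(np.ones((40,40)))+[180,287])[:,::-1];P=pts(t,g);k=(P[:,2]>.16)&(P[:,2]<.175);print("wheel top z",np.median(P[k][:,2]),k.sum())
o=arm.observe();print(o["time"],o["ee_pos"],o["ft_force"])
E
```

```text
before {'spool': (array([246.1 , 216.36]), 364), 'drop': (array([369.87, 243.14]), 142), 'tray': (array([381.2 , 178.65]), 1897), 'rib': (array([312.82, 253.47]), 85)}
after {'spool': (array([246.16, 216.41]), 364), 'drop': (array([369.84, 243.3 ]), 141), 'tray': (array([381.59, 178.4 ]), 1801), 'rib': (array([312.07, 246.56]), 86)}
wheel top z 0.1661675494838326 632
19.55 [0.48414705 0.16887766 0.27793312] [ 0.2205052  -0.13341731 -0.98258884]
```

View pics/scene6.png

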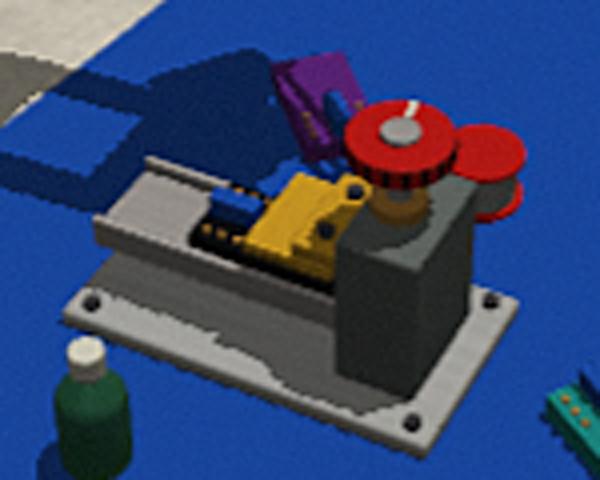

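View pics/top6.png

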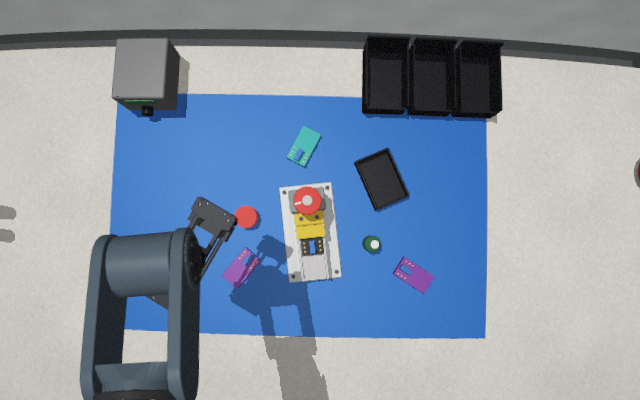

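```bash
python3 - <<'E'
from h import *
t=np.load("top0.npz");yaw=np.radians(7.65);ex=np.array([np.cos(yaw),np.sin(yaw)]);O=np.array([.594,-.0212])
for p,z in (((312.82,253.47),.075),((312.07,246.56),.081)): print("rib x",(onplane(t,[p],z)[0,:2]-O)@ex)
from plant import arm
print(arm.hand_in())
E
```

```text
rib x -0.11622192377606533
rib x -0.10009685773894676
the job is handed in; nothing more can be done
None
```

I pushed the module home, clamped it with the handwheel and let go, then handed the job in at about 19.6 s. The hand-in gives no verdict, so the clamped result rests on the checks below.

- **Pushing home:** I pushed the module about 15 mm along the channel with the closed fingers until it stopped moving. The force on the stop reached about 9 N. The wrist camera then put its front face at x = -119.4 mm in the fixture frame (nominal -120 mm).
- **Clamping:** I turned the wheel about 2.03 rad anticlockwise in one grip, letting the hand rise with the stem. The vertical force stayed within about 1 N while turning, and at most 2.3 N while I centred the grip. Contact came at about 1.74 rad. I stopped at about 0.20 N m over the free torque with the hand at rest, which is roughly 57 N.
- **After letting go:** the wheel top is about 6 mm higher than at the start. The top camera puts the module's rib at about -100 mm (nominal -102 mm), so it is still home within the calibration error. The spool, bottle and tray moved less than half a pixel, and the gripper is clear of everything.

- **Torque baseline:** the free torque read about 0.02 N m at rest and 0.16 N m while moving. I used the rest value as the baseline; both gave contact at about the same angle.
- **Not confirmed by camera:** I could not see the contact between the module and the pad because it was in shadow. The clamp force comes from torque and angle alone.

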